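# Put the loose shoe heels back in their stock bins

### The job

Four shoe heels, each of a different kind, have been left standing about the shoemaker's bench. Put each one back into the stock bin that already holds heels of the same kind, standing on its broad end, flat on the bin's floor in the free space in front of the two that are there. Leave the green bottle and the yellow-banded glue tin standing where they are.

Things in the scene. Friction and masses are not known exactly. Their poses are not given: they have to be found in the camera images.
- heel_stacked: low heel of layered brown leather, tan leather top piece. D-shaped from above, 54 mm wide (y), 52 long (x), 27 high, straight-sided. Loose, stands on its seat. Origin: centre of underside, z up; flat breast face 26 away at +x, round back 26 at -x. Grip across y at the origin, 54 wide
- heel_block: wooden block heel, tan leather top piece. Rounded rectangle from above: 46 mm wide (y), 42 long (x) at the base, tapering evenly to 41 x 38 at the top, 50 high. Loose, stands on its broad seat. Origin: centre of underside, z up. Grip across y in the upper half, 41 to 44 wide
- heel_spool: wooden waisted (spool) heel, tan leather top piece, 57 mm high. D-shaped seat 50 wide (y), 46 long (x), 5 thick; curves in to a waist 26 across at height 37, then out to 32 at the top. Loose, stands on its seat. Origin: underside, below the waist's centre, z up; flat breast edge of the seat 28 away at +x, round back 18 at -x. Grip the upper part across y
- heel_stiletto: slender wooden stiletto heel, tan leather top piece, 60 mm high. D-shaped seat 46 wide (y), 46 long (x), 4 thick, narrowing by height 29 to a thin straight stem 12 to 13.5 across. Loose, stands on its seat. Origin: underside, below the stem's axis, z up; flat breast edge of the seat 31 away at +x, round back 15 at -x. Grip the stem across y at height 30 or more
- bin_stacked: grey parts bin, fixed, 150 mm deep (x), 138 wide (y), like the others but for the two low stacked-leather heels fixed side by side in its rear (+x) part, tops 31 above the bench. Origin: centre of underside, on the bench. Floor and walls 4 thick; front (-x) lip 24 high, sides slope from 24 up to 46 by x -15. Free floor: 130 wide, x -71 to 14 (middle x -28)
- bin_block: grey parts bin, fixed, 150 mm deep (x), 138 wide (y), like the others but for the two rectangular block heels fixed side by side in its rear (+x) part, tops 54 above the bench. Origin: centre of underside, on the bench. Floor and walls 4 thick; front (-x) lip 24 high, sides slope from 24 up to 46 by x -15. Free floor: 130 wide, x -71 to 14 (middle x -28)
- bin_spool: grey parts bin, fixed, 150 mm deep (x), 138 wide (y), like the others but for the two waisted spool heels fixed side by side in its rear (+x) part, tops 61 above the bench. Origin: centre of underside, on the bench. Floor and walls 4 thick; front (-x) lip 24 high, sides slope from 24 up to 46 by x -15. Free floor: 130 wide, x -71 to 14 (middle x -28)
- bin_stiletto: grey parts bin, fixed, 150 mm deep (x), 138 wide (y), like the others but for the two slender stiletto heels fixed side by side in its rear (+x) part, tops 64 above the bench. Origin: centre of underside, on the bench. Floor and walls 4 thick; front (-x) lip 24 high, sides slope from 24 up to 46 by x -15. Free floor: 130 wide, x -71 to 14 (middle x -28)
- solvent_bottle: green glass bottle with a blue cap, 68 across, 200 high, standing on the bench off to the robot's right. Origin: centre of its underside. Bystander.
- glue_tin: round steel glue tin with a yellow band, 84 across, 115 high, standing on the bench off to the robot's left. Origin: centre of its underside. Bystander.
Things that resemble listed ones, but are neither listed nor needed, are in the scene too. Leave any blue or orange look-alike of the heel_block alone.

How it is judged (in metres and radians):
At the end, for the whole second after the job is handed in: Each heel released, at rest and upright (0.12 rad) in the bin of its kind: origin 1 to 8 mm above the bin's underside, x from -68 to 30 mm and y within 62 mm in the bin's frame. Bottle and glue tin within 30 mm of their start and upright (0.15 rad) (x of heel_stacked in the frame of bin_stacked between -0.068 and 0.03 m and y of heel_stacked in the frame of bin_stacked between -0.062 and 0.062 m and z of heel_stacked in the frame of bin_stacked between 0.001 and 0.008 m and angle between each of heel_stacked, heel_block, heel_spool, heel_stiletto's own z axis and vertical below 0.12 rad and linear speed of each of heel_stacked, heel_block, heel_spool, heel_stiletto below 0.02 m/s and angular speed of each of heel_stacked, heel_block, heel_spool, heel_stiletto below 0.2 rad/s and x of heel_block in the frame of bin_block between -0.068 and 0.03 m and y of heel_block in the frame of bin_block between -0.062 and 0.062 m and z of heel_block in the frame of bin_block between 0.001 and 0.008 m and x of heel_spool in the frame of bin_spool between -0.068 and 0.03 m and y of heel_spool in the frame of bin_spool between -0.062 and 0.062 m and z of heel_spool in the frame of bin_spool between 0.001 and 0.008 m and x of heel_stiletto in the frame of bin_stiletto between -0.068 and 0.03 m and y of heel_stiletto in the frame of bin_stiletto between -0.062 and 0.062 m and z of heel_stiletto in the frame of bin_stiletto between 0.001 and 0.008 m and distance of each of solvent_bottle, glue_tin from where it was at the start of the episode below 0.03 m and angle between each of solvent_bottle, glue_tin's own z axis and vertical below 0.15 rad); the robot touches nothing.
It fails at once if the green bottle is pushed away (more than 30 mm) or knocked over (distance of solvent_bottle from where it was at the start of the episode above 0.03 m or angle between solvent_bottle's own z axis and vertical above 0.3 rad).
It fails at once if the glue tin is pushed away (more than 30 mm) or knocked over (distance of glue_tin from where it was at the start of the episode above 0.03 m or angle between glue_tin's own z axis and vertical above 0.3 rad).
It also fails if it takes over 118 s, if anything falls off the work surface, if the arm or the gripper's body presses on something with over 40 N, if the wrist force passes 120 N, or if a joint passes its speed limit or range.

### The arm

A 6-joint arm with a two-finger parallel gripper is mounted at the origin on the work surface. World frame = base frame: x ahead of the robot, y to its left, z up, the work surface at z = 0. Lengths are in mm, angles in rad, forces in N, time in s.
With the tool pointing down it reaches from about 350 to 875 mm from the base axis. Payload 4.2 kg.
Tool frame: the origin (TCP) lies between the finger pads; the fingertips stand 25 mm ahead of it and the grasp point (between the pads) lies 6 mm ahead of it; z points along the fingers, y is the line along which they close (so a half turn about z gives the same grasp; the last joint's range is limited). The gripper opens to 85 mm and grips with 20 to 120 N. Pads are 22 mm wide; open, the fingers measure 114 mm over their backs; the gripper's body (76 mm by 85 mm) begins 54 mm behind the grasp point. The pads swing forward as they close: fully open they stand 13 mm farther back than shut.
Start: joints at [1.422, 0.385, 0.008, 0, -1.194, -0.259], TCP at [247.836, 573.739, 256.312] pointing down, gripper open.
Joint ranges: [-3.14, 3.14], [-1.21, 2.06], [-1.07, 1.41], [-3.16, 2.05], [-2.99, -0.16], [-3.1, 3.1]. Speed limits (rad/s): [2.79, 2.79, 3.14, 3.14, 3.14, 3.14].

### API

Orientations are given as a unit quaternion [x, y, z, w].
In Python, from bench import read_state, imaging, workorder, nets gives the robot as it stands.
- The arm moves only by the tool apply_moves, never from a script. Its argument "rows" is a list of rows, each an object with "hand": the opening, from -1 (shut) to 1 (fully open); "delta_pos": the shift along the tool's x, y, z in mm, a list of three; "yaw": the turn about the tool's z in rad. A call has 1 to 12 rows; each row is the pose to reach, as a shift and turn from the pose commanded when the call began, along the tool's axes at that moment; what a row does not reach only later rows make up. A row lasts 1/12 s, in which the tool goes at most 41.7 mm and 7.16 degrees, less where a joint would pass 70% of its speed; a pose out of reach is approached as far as the arm can. A call with a gripper value outside its range is refused whole. The fingers move at their own pace and stop on an object; the grip force is fixed at half the most. Time passes only in rows, so rows that repeat a pose let the fingers close. It gives the time, the measured TCP pose, the force, the opening and the grip force at its end, in the units of the state.
- read_state(): the state, without advancing time (a new reading comes with each control period).
- imaging.get_image(name): name is "side" or "top"; returns a dict with "pixels" (384x512x3 uint8, red, green, blue), "fx", "fy", "cx", "cy" (pixels), "xyz" and "rotation" of the camera in the world. Camera axes: x right, y down, z forward; pixel columns grow to the right and rows downward; lengths in mm; the calibration is good to about 2 mm. A picture is of the moment at which its call begins. There is no depth.
- workorder.job_done(): hands the job in; it is judged then, once.
Trained networks look in the newest picture that a camera, given by its name, has taken for a name from the list of things; names that differ only in an ending like _2 or _b are one class to them, and where a whole thing is asked for, a point or a joint stands for the part that bears it (a point fixed in the world has none). Each returns a list of dicts, best first, with "score" (0 to 1); they miss things now and then, are a little off and sometimes report something else, mostly with a low value. They report only what shows in the picture. A call takes as long as a camera call. They do not tell look-alikes from the thing itself.
- nets.find_in(camera, query): "location" ([row, column] in pixels, amid what is visible of it).
- nets.pinpoint(camera, query): "location" ([row, column] in pixels: a listed point, or the origin of a listed thing).
The state is a dict: "clock": time; "joints": joint angles; "joint_vel": joint speeds; "joint_efforts": joint torques, N m; "position": TCP position; "ee_rot": TCP orientation; "contact_force": force on the tool from outside, world axes, zero at the start; "wrist_torque": the same for the moment, N m; "gripper_width": finger opening in mm; "grasp_force": force on a finger pad.
Only numpy, scipy, OpenCV 4.12 (cv2) and the standard library are available. Lean on these libraries where they do the work, as an engineer would, in place of code of your own. Each camera call takes 0.05 s, during which the arm holds its last target. There are 200 camera calls.

## Working session

There is one attempt and no reset: what is moved stays moved. The work goes in short steps, Python scripts to look and compute and a tool call to move; the robot and the scene stay as the last step left them, time stands still between calls to the robot, and variables do not carry over. Pictures are saved under pics/ and viewed, at most 14 in all, crops included, and the job is handed in when it is done.

Besides the shell and the picture viewer there is one more tool, called after "Call:" by a JSON object that holds its "api" and its "payload". apply_moves: Moves the arm, as the interface text tells. Its arguments: {"type":"object","properties":{"rows":{"type":"array"}},"required":["rows"]}

```bash
mkdir -p pics
cat > h.py <<'E'
from bench import read_state, imaging, workorder, nets
import numpy as np, cv2
def ray(im,loc,z):
    r,c=loc; d=np.array([(c-im['cx'])/im['fx'],(r-im['cy'])/im['fy'],1.])
    R=np.array(im['rotation']); R=R.reshape(3,3) if R.size==9 else __import__('scipy.spatial.transform',fromlist=['Rotation']).Rotation.from_quat(R).as_matrix()
    d=R@d; o=np.array(im['xyz']); return o+d*(z-o[2])/d[2]
E
python3 - <<'E'
from h import *
print(read_state())
for cam in('top','side'):
    im=imaging.get_image(cam); cv2.imwrite(f'pics/{cam}0.png',cv2.resize(im['pixels'][:,:,::-1],(800,600),interpolation=cv2.INTER_CUBIC))
    print(cam,{k:v for k,v in im.items() if k!='pixels'})
    for k in ['stacked','block','spool','stiletto']:
        for p in('heel_','bin_'):
            for d in nets.pinpoint(cam,p+k)[:4]: print(p+k,np.round(d['location']),round(d['score'],2),np.round(ray(im,d['location'],4 if 0 else 0)[:2]))
E
```

```text
{'clock': 0.0, 'joints': array([ 1.42158908e+00,  3.85546910e-01,  6.61190984e-03, -4.94745270e-04,
       -1.19400006e+00, -2.58597325e-01]), 'joint_vel': array([ 0.00089613,  0.00018946,  0.00059278,  0.00068238, -0.00166936,
       -0.0007141 ]), 'joint_efforts': array([ 1.54796377e-03, -3.92292488e+01,  1.88398272e+01,  4.18598548e+00,
       -4.54592344e-03, -7.16492679e-06]), 'position': array([247.64362654, 573.26042304, 255.22253508]), 'ee_rot': array([ 9.79264783e-01, -2.02581560e-01, -1.71117702e-04,  1.08033885e-03]), 'contact_force': array([ 1.01494603, -0.88093351, -0.86781756]), 'wrist_torque': array([-0.05004934, -0.00615398,  0.03048637]), 'grasp_force': 0.0, 'gripper_width': 85.45032104774394}
top {'fx': 490.20767677072564, 'fy': 490.20767677072564, 'cx': 248.54538728230355, 'cy': 188.89773142189256, 'xyz': array([ 160.22144068,  -10.58038675, 1729.08855576]), 'rotation': array([ 0.70946656, -0.69777207,  0.0691407 , -0.07064637])}
heel_stacked [205. 279.] 0.52 [ 451. -113.]
bin_stacked [142. 273.] 0.68 [686. -92.]
heel_block [187. 250.] 0.71 [514.  -8.]
heel_block [
[... 559 characters left out ...]
84075, 'cy': 200.85154316112747, 'xyz': array([  84.98772003, -776.95876187,  948.95792786]), 'rotation': array([ 0.89973365, -0.22006567,  0.07893592, -0.36853708])}
heel_stacked [241. 265.] 0.86 [ 442. -104.]
bin_stacked [212. 326.] 0.82 [664. -90.]
bin_stacked [256. 340.] 0.38 [ 604. -249.]
heel_block [212. 269.] 0.89 [506. -10.]
heel_block [201. 234.] 0.86 [433.  85.]
heel_block [174. 241.] 0.83 [505. 188.]
heel_block [197. 182.] 0.77 [292. 180.]
bin_block [150. 264.] 0.97 [635. 266.]
heel_spool [312. 268.] 0.83 [ 342. -310.]
heel_spool [179. 290.] 0.63 [642.  91.]
bin_spool [262. 342.] 0.56 [ 594. -269.]
heel_stiletto [159. 186.] 0.55 [370. 356.]
bin_stiletto [178. 288.] 0.9 [638.  95.]
```

View pics/top0.png

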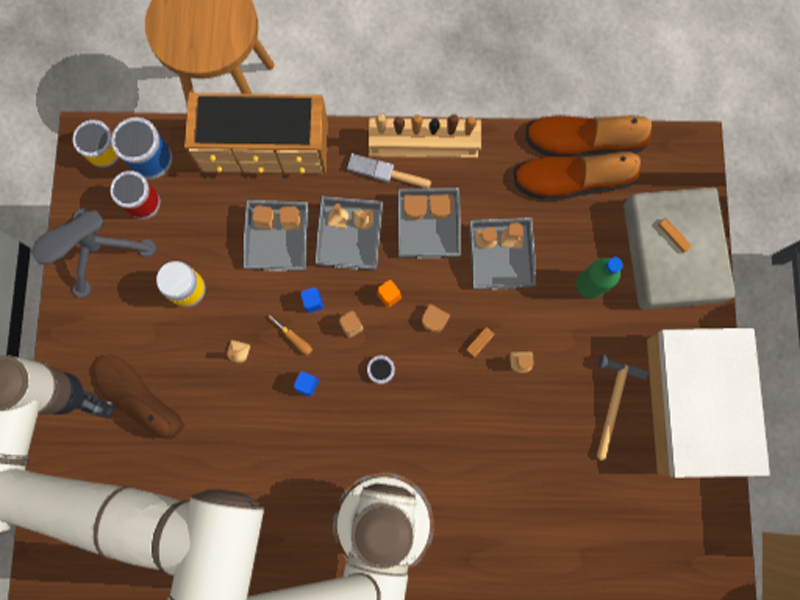

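View pics/side0.png

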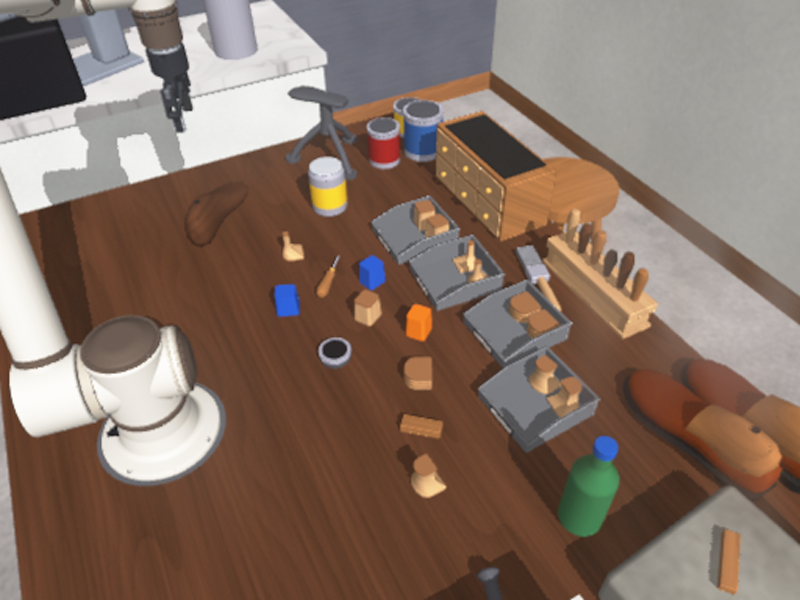

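The top picture shows the loose heels at: stiletto (237,350), block (350,323), stacked (434,318) and spool (522,362), in 800-wide pixels. The bins from left to right are block, stiletto, stacked and spool. The blue and orange cubes are look-alikes. Next I'll zoom in for the yaws.

Run:
```python
from h import *
rows=[]
P={'top':[(224,152),(207,224),(204,278),(231,334)],'side':[(157,186),(197,235),(239,268),(305,273)]}
for cam in('top','side'):
    im=imaging.get_image(cam)['pixels'][:,:,::-1]; np.save(cam+'.npy',im)
    rows.append(np.hstack([cv2.resize(im[r-20:r+20,c-20:c+20],(200,200),interpolation=cv2.INTER_CUBIC) for r,c in P[cam]]))
B=[(150,176),(149,224),(143,275),(162,322)]
im=np.load('top.npy')
rows.append(np.hstack([cv2.resize(im[r-25:r+25,c-25:c+25],(200,200),interpolation=cv2.INTER_CUBIC) for r,c in B]))
cv2.imwrite('pics/crops.png',np.vstack(rows))
```

```text
(no output)
```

View pics/crops.png

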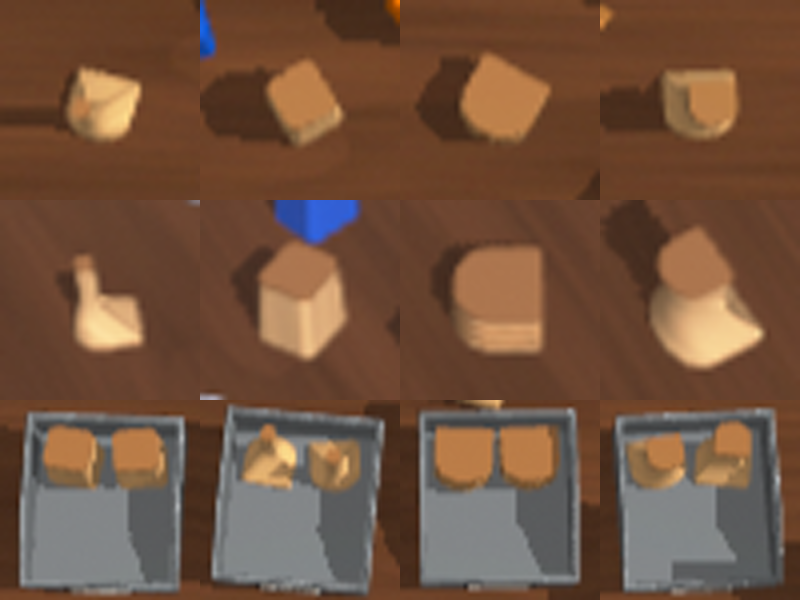

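```bash
cat > fit.py <<'E'
from h import *
from scipy.spatial.transform import Rotation as Ro
from scipy.optimize import minimize
S=4
def D(f,b,w):
    r=w/2; a=np.linspace(np.pi/2,3*np.pi/2,15); cx=min(b+r,f)
    return np.vstack([np.c_[cx+(cx-b)*np.cos(a),r*np.sin(a)],[[f,-r],[f,r]]])
def rect(l,w): return np.array([[l,w],[l,-w],[-l,-w],[-l,w]])/2.
C=lambda r:D(r*.8,-r,2*r)
M={'stacked':[(0,D(26,-26,54)),(27,D(26,-26,54))],
'block':[(0,rect(41,45)),(50,rect(37,40))],
'spool':[(0,D(28,-18,50)),(5,D(28,-18,50)),(12,D(20,-17,40)),(22,D(14,-15,31)),(37,C(13)),(57,C(16))],
'stiletto':[(0,D(31,-15,46)),(4,D(31,-15,46)),(14,D(20,-11,28)),(29,C(6.7)),(60,C(6.2))],
'bin':[(0,rect(150,138)),(24,rect(150,138)),(46,rect(90,138)+[30,0])]}
def proj(im,P):
    R=Ro.from_quat(im['rotation']).as_matrix(); q=(P-im['xyz'])@R
    return np.c_[im['fx']*q[:,0]/q[:,2]+im['cx'],im['fy']*q[:,1]/q[:,2]+im['cy']]
def mask(im,name,p,box):
    c,s=np.cos(p[2]),np.sin(p[2]); L=[]
    for z,q in M[name]:
        W=np.c_[q@np.array([[c,s],[-s,c]])+p[:2],np.full(len(q),float(z))]
        L.append(((proj(im,W)-box[:2]+.5)*S).astype(np.float32))
    m=np.zeros((box[3]*S,box[2]*S),np.uint8)
    for a,b in zip(L,L[1:]): cv2.fillConvexPoly(m,cv2.convexHull(np.vstack([a,b])).astype(np.int32),1)
    return m
def fit(ims,name,p0,yaws,hw=22):
    T=[]
    for cam,im in ims.items():
        u,v=proj(im,np.array([[p0[0],p0[1],20.]]))[0]; box=(int(u)-hw,int(v)-hw,2*hw,2*hw)
        a=cv2.resize(im['pixels'][box[1]:box[1]+2*hw,box[0]:box[0]+2*hw],None,fx=S,fy=S,interpolation=cv2.INTER_CUBIC).astype(int)
        if name=='bin': t=((a[...,0]-a[...,2])<25)|(a[...,0]>140)
        else: t=(a[...,0]>135)&(a[...,0]-a[...,2]>25)&(a[...,0]-a[...,1]<95)
        t=t.astype(np.uint8); n,l,st,ce=cv2.connectedComponentsWithStats(t)
        m0=mask(im,name,p0,box); k=max(range(1,n),key=lambda i:((l==i)&(m0>0)).sum()); T.append((im,box,l==k))
    def cost(p): return sum(1-(mask(i,name,p,b)&t).sum()/max(1,(mask(i,name,p,b)|t).sum()) for i,b,t in T)
    best=min((minimize(cost,[*p0[:2],y],method='Nelder-Mead',options=dict(initial_simplex=[[p0[0]+dx,p0[1]+dy,y+dw] for dx,dy,dw in[(-8,-8,-.15),(8,-8,.15),(0,8,-.15),(4,4,.2)]])) for y in yaws),key=lambda r:r.fun)
    return best.x,best.fun,T
E
cat > run.py <<'E'
from fit import *
ims={c:imaging.get_image(c) for c in('top','side')}
G=[('stiletto',(355,340)),('block',(434,80)),('stacked',(446,-110)),('spool',(344,-312))]
rows={'top':[],'side':[]}
Y=np.arange(8)*np.pi/4
for n,g in G:
    x,f,T=fit(ims,n,(*g,0),Y if n!='block' else Y[:3]-.8); print(n,np.round(x[:2]),round(x[2],2),round(f,2))
    for (im,b,t),c in zip(T,rows):
        a=cv2.resize(im['pixels'][b[1]:b[1]+b[3],b[0]:b[0]+b[2],::-1],(200,200),interpolation=cv2.INTER_CUBIC)
        m=cv2.resize(mask(im,n,x,b),(200,200),interpolation=0); t2=cv2.resize(t.astype(np.uint8),(200,200),interpolation=0)
        for q,col in((m,(0,255,0)),(t2,(255,0,0))): a=cv2.drawContours(a.copy(),cv2.findContours(q,0,1)[0],-1,col,1)
        rows[c].append(a)
for n,g in [('block',(635,260)),('stiletto',(638,92)),('stacked',(675,-91)),('spool',(593,-268))]:
    x,f,T=fit({'top':ims['top']},'bin',(*g,0),[0],36); print('bin',n,np.round(x[:2]),round(x[2],2),round(f,2))
    x,f,T=fit(ims,'bin',(*g,0),[0],36); print('  both',n,np.round(x[:2]),round(x[2],2),round(f,2))
cv2.imwrite('pics/fit.png',np.vstack([np.hstack(r) for r in rows.values()]))
E
python3 run.py
```

```text
stiletto [361. 337.] -0.26 0.21
block [436.  79.] -0.85 0.24
stacked [ 450. -108.] -0.52 0.19
spool [ 352. -308.] 6.33 0.25
bin block [640. 259.] -0.02 0.09
  both block [639. 259.] -0.02 0.48
bin stiletto [648.  91.] -0.08 0.07
  both stiletto [647.  91.] -0.07 0.52
bin stacked [676. -93.] 0.04 0.29
  both stacked [676. -93.] 0.03 0.71
bin spool [ 606. -262.] 0.06 0.08
  both spool [ 604. -261.] 0.06 0.25
```

View pics/fit.png

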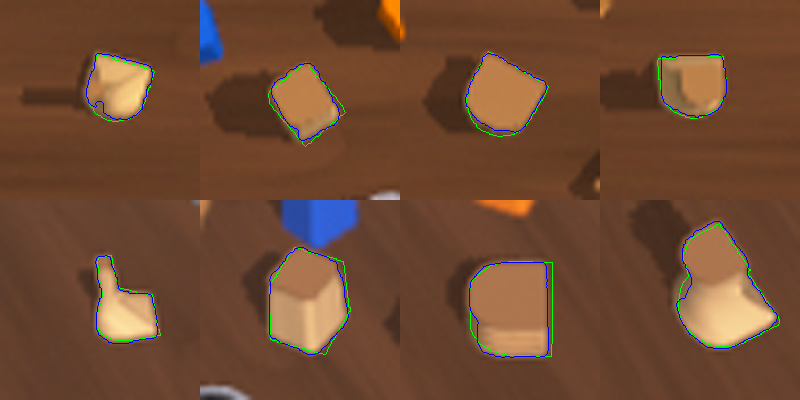

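The fits match the outlines well in both cameras, so I'll use these poses. Next is a small planner that turns a target into tool-axis shifts.

```bash
cat > plan.py <<'E'
import sys; from h import *
from scipy.spatial.transform import Rotation as Ro
# args: x y z theta  -> tool delta, yaw
s=read_state(); R=Ro.from_quat(s['ee_rot']).as_matrix(); th=np.arctan2(R[1,0],R[0,0])
print('t',round(s['clock'],1),'pos',np.round(s['position']),'th',round(th,3),'w',round(s['gripper_width']),'gf',round(s['grasp_force']))
for a in sys.argv[1:]:
    x,y,z,t=map(float,a.split(','))
    print(a,'delta',np.round(R.T@(np.array([x,y,z])-s['position']),1),'yaw',round(th-t,3))
E
python3 plan.py 361,337,130,-.26 361,337,55,-.26
```

```text
t 1.1 pos [248. 574. 256.] th -0.408 w 85 gf 0
361,337,130,-.26 delta [197.8 172.4 126.3] yaw -0.148
361,337,55,-.26 delta [197.8 172.4 201.3] yaw -0.148
```

Call:
{"api": "apply_moves", "payload": {"rows": [{"hand": 1, "delta_pos": [198, 172, 126], "yaw": -0.148}, {"hand": 1, "delta_pos": [198, 172, 126], "yaw": -0.148}, {"hand": 1, "delta_pos": [198, 172, 126], "yaw": -0.148}, {"hand": 1, "delta_pos": [198, 172, 126], "yaw": -0.148}, {"hand": 1, "delta_pos": [198, 172, 126], "yaw": -0.148}, {"hand": 1, "delta_pos": [198, 172, 126], "yaw": -0.148}, {"hand": 1, "delta_pos": [198, 172, 126], "yaw": -0.148}, {"hand": 1, "delta_pos": [198, 172, 126], "yaw": -0.148}, {"hand": 1, "delta_pos": [198, 172, 126], "yaw": -0.148}, {"hand": 1, "delta_pos": [198, 172, 126], "yaw": -0.148}]}}

```text
clock: 1.93
position: [362.0, 337.8, 130.8]
ee_rot: [0.992, -0.13, 0.0, -0.001]
contact_force: [0.2, 0.1, 0.2]
gripper_width: 85.8
grasp_force: 0.0
```

```bash
python3 plan.py 361,337,55,-.26
python3 - <<'E'
from h import *
im=imaging.get_image('side')['pixels'][:,:,::-1]
cv2.imwrite('pics/hover.png',cv2.resize(im[90:210,110:270],(800,600),interpolation=cv2.INTER_CUBIC))
E
```

```text
t 1.9 pos [362. 338. 131.] th -0.26 w 86 gf 0
361,337,55,-.26 delta [-0.8  1.2 75.8] yaw -0.0
```

View pics/hover.png

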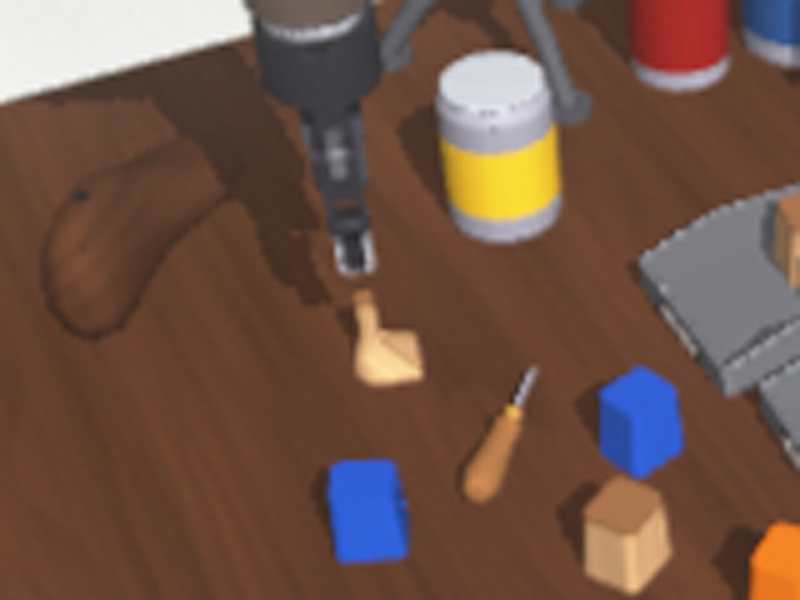

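The open gripper at (350,250) is right above the stiletto stem at (363,310), so I'll go down, grip and lift.

Call:
{"api": "apply_moves", "payload": {"rows": [{"hand": 1, "delta_pos": [-1, 1, 40], "yaw": 0}, {"hand": 1, "delta_pos": [-1, 1, 76], "yaw": 0}, {"hand": 1, "delta_pos": [-1, 1, 76], "yaw": 0}, {"hand": 1, "delta_pos": [-1, 1, 76], "yaw": 0}, {"hand": -1, "delta_pos": [-1, 1, 76], "yaw": 0}, {"hand": -1, "delta_pos": [-1, 1, 76], "yaw": 0}, {"hand": -1, "delta_pos": [-1, 1, 76], "yaw": 0}, {"hand": -1, "delta_pos": [-1, 1, 76], "yaw": 0}, {"hand": -1, "delta_pos": [-1, 1, 76], "yaw": 0}, {"hand": -1, "delta_pos": [-1, 1, 76], "yaw": 0}, {"hand": -1, "delta_pos": [-1, 1, 76], "yaw": 0}, {"hand": -1, "delta_pos": [-1, 1, 76], "yaw": 0}]}}

```text
clock: 2.98
position: [360.5, 337.1, 55.3]
ee_rot: [0.992, -0.129, 0.0, -0.001]
contact_force: [-1.0, -0.6, 5.8]
gripper_width: 11.9
grasp_force: 59.3
```

```bash
python3 plan.py 361,337,150,-.26 600,91,150,-.08
```

```text
t 3.0 pos [361. 337.  55.] th -0.259 w 12 gf 59
361,337,150,-.26 delta [  0.5  -0.1 -94.7] yaw 0.001
600,91,150,-.08 delta [294.6 176.4 -94.8] yaw -0.179
```

Call:
{"api": "apply_moves", "payload": {"rows": [{"hand": -1, "delta_pos": [0, 0, -40], "yaw": 0}, {"hand": -1, "delta_pos": [0, 0, -80], "yaw": 0}, {"hand": -1, "delta_pos": [304, 171, -95], "yaw": -0.18}, {"hand": -1, "delta_pos": [304, 171, -95], "yaw": -0.18}, {"hand": -1, "delta_pos": [304, 171, -95], "yaw": -0.18}, {"hand": -1, "delta_pos": [304, 171, -95], "yaw": -0.18}, {"hand": -1, "delta_pos": [304, 171, -95], "yaw": -0.18}, {"hand": -1, "delta_pos": [304, 171, -95], "yaw": -0.18}, {"hand": -1, "delta_pos": [304, 171, -95], "yaw": -0.18}, {"hand": -1, "delta_pos": [304, 171, -95], "yaw": -0.18}, {"hand": -1, "delta_pos": [304, 171, -95], "yaw": -0.18}, {"hand": -1, "delta_pos": [304, 171, -95], "yaw": -0.18}]}}

```text
clock: 3.98
position: [612.7, 89.8, 148.7]
ee_rot: [0.999, -0.042, 0.0, 0.0]
contact_force: [1.1, -0.2, -0.7]
gripper_width: 12.0
grasp_force: 58.7
```

```bash
python3 plan.py 611,94,60,-.08
python3 - <<'E'
from h import *
im=imaging.get_image('side')['pixels'][:,:,::-1]
cv2.imwrite('pics/place1.png',cv2.resize(im[100:220,220:380],(800,600),interpolation=cv2.INTER_CUBIC))
E
```

```text
t 4.0 pos [613.  90. 149.] th -0.085 w 12 gf 59
611,94,60,-.08 delta [-2.1 -4.1 88.7] yaw -0.005
```

View pics/place1.png

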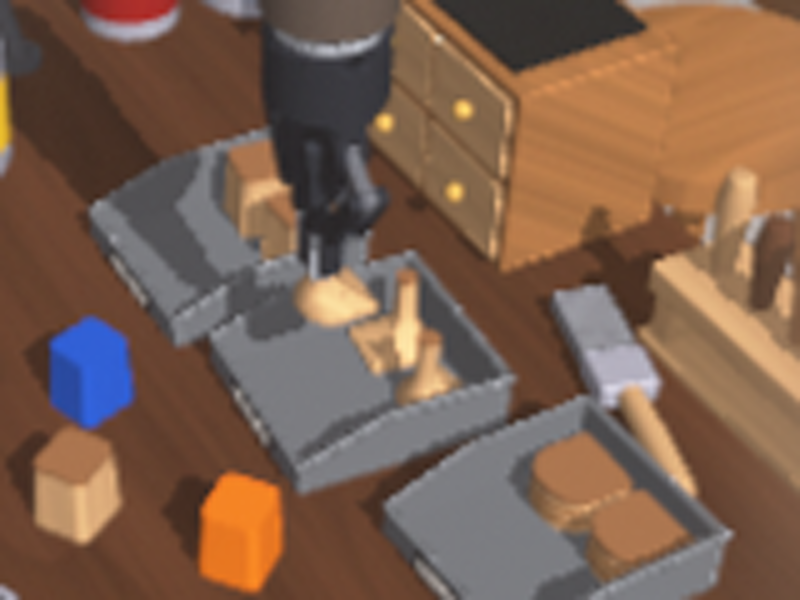

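The heel at (335,300) is held upright above the stiletto bin. I'll lower it, release it and back off.

Call:
{"api": "apply_moves", "payload": {"rows": [{"hand": -1, "delta_pos": [-2, -4, 40], "yaw": 0}, {"hand": -1, "delta_pos": [-2, -4, 70], "yaw": 0}, {"hand": -1, "delta_pos": [-2, -4, 84], "yaw": 0}, {"hand": -1, "delta_pos": [-2, -4, 89], "yaw": 0}, {"hand": -1, "delta_pos": [-2, -4, 89], "yaw": 0}, {"hand": -1, "delta_pos": [-2, -4, 89], "yaw": 0}, {"hand": 0, "delta_pos": [-2, -4, 89], "yaw": 0}, {"hand": 0, "delta_pos": [-2, -4, 89], "yaw": 0}, {"hand": 0, "delta_pos": [-2, -4, 89], "yaw": 0}, {"hand": 0, "delta_pos": [-2, -4, 89], "yaw": 0}, {"hand": 0, "delta_pos": [-2, -4, 60], "yaw": 0}, {"hand": 0, "delta_pos": [-2, -4, 20], "yaw": 0}]}}

```text
clock: 5.03
position: [605.7, 96.5, 126.0]
ee_rot: [0.999, -0.04, -0.005, 0.002]
contact_force: [0.0, 1.0, 0.4]
gripper_width: 42.5
grasp_force: 0.0
```

```bash
python3 plan.py 436,79,130,-.85 436,79,130,.72 436,79,40,-.85
```

```text
t 5.0 pos [606.  96. 126.] th -0.081 w 43 gf 0
436,79,130,-.85 delta [-167.8   31.1   -2.4] yaw 0.769
436,79,130,.72 delta [-167.8   31.1   -2.4] yaw -0.801
436,79,40,-.85 delta [-167.    30.8   87.6] yaw 0.769
```

Call:
{"api": "apply_moves", "payload": {"rows": [{"hand": 1, "delta_pos": [-168, 31, -5], "yaw": 0.77}, {"hand": 1, "delta_pos": [-168, 31, -5], "yaw": 0.77}, {"hand": 1, "delta_pos": [-168, 31, -5], "yaw": 0.77}, {"hand": 1, "delta_pos": [-168, 31, -5], "yaw": 0.77}, {"hand": 1, "delta_pos": [-168, 31, -5], "yaw": 0.77}, {"hand": 1, "delta_pos": [-168, 31, -5], "yaw": 0.77}, {"hand": 1, "delta_pos": [-168, 31, -5], "yaw": 0.77}, {"hand": 1, "delta_pos": [-168, 31, -5], "yaw": 0.77}, {"hand": 1, "delta_pos": [-168, 31, -5], "yaw": 0.77}, {"hand": 1, "delta_pos": [-168, 31, -5], "yaw": 0.77}]}}

```text
clock: 5.87
position: [438.9, 80.0, 134.2]
ee_rot: [0.911, -0.412, -0.0, 0.0]
contact_force: [-0.4, -0.0, 0.7]
gripper_width: 85.6
grasp_force: 0.0
```

```bash
python3 plan.py 436,79,40,-.85
python3 - <<'E'
from h import *
im=imaging.get_image('side')['pixels'][:,:,::-1]
cv2.imwrite('pics/p2.png',cv2.resize(im[120:240,190:350],(800,600),interpolation=cv2.INTER_CUBIC))
E
```

```text
t 5.9 pos [439.  80. 134.] th -0.848 w 86 gf 0
436,79,40,-.85 delta [-1.2  2.8 94.2] yaw 0.002
```

View pics/p2.png

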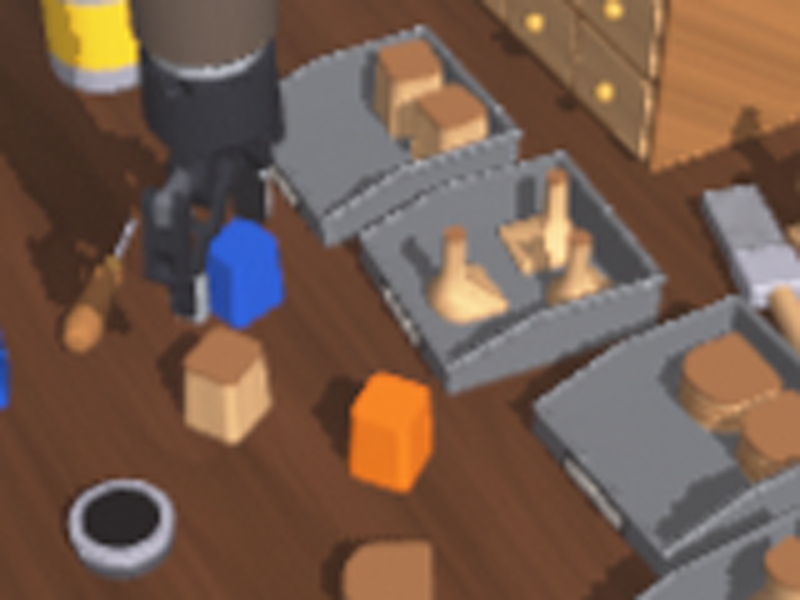

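The stiletto now stands in its bin at (460,290). The gripper is above the block heel at (230,385), so I'll go down and grip.

Call:
{"api": "apply_moves", "payload": {"rows": [{"hand": 1, "delta_pos": [-1, 3, 40], "yaw": 0}, {"hand": 1, "delta_pos": [-1, 3, 75], "yaw": 0}, {"hand": 1, "delta_pos": [-1, 3, 94], "yaw": 0}, {"hand": 1, "delta_pos": [-1, 3, 94], "yaw": 0}, {"hand": 1, "delta_pos": [-1, 3, 94], "yaw": 0}, {"hand": -1, "delta_pos": [-1, 3, 94], "yaw": 0}, {"hand": -1, "delta_pos": [-1, 3, 94], "yaw": 0}, {"hand": -1, "delta_pos": [-1, 3, 94], "yaw": 0}, {"hand": -1, "delta_pos": [-1, 3, 94], "yaw": 0}, {"hand": -1, "delta_pos": [-1, 3, 94], "yaw": 0}, {"hand": -1, "delta_pos": [-1, 3, 94], "yaw": 0}, {"hand": -1, "delta_pos": [-1, 3, 94], "yaw": 0}]}}

```text
clock: 6.92
position: [436.5, 79.2, 42.2]
ee_rot: [0.911, -0.412, 0.001, -0.001]
contact_force: [-1.4, 0.7, 8.7]
gripper_width: 43.9
grasp_force: 57.8
```

```bash
python3 plan.py 436,79,150,-.85 609,260,150,-.02
```

```text
t 6.9 pos [436.  79.  42.] th -0.849 w 44 gf 58
436,79,150,-.85 delta [-1.000e-01  1.000e-01 -1.078e+02] yaw 0.001
609,260,150,-.02 delta [ -21.7 -249.3 -107. ] yaw -0.829
```

Call:
{"api": "apply_moves", "payload": {"rows": [{"hand": -1, "delta_pos": [0, 0, -40], "yaw": 0}, {"hand": -1, "delta_pos": [0, 0, -80], "yaw": 0}, {"hand": -1, "delta_pos": [-22, -249, -108], "yaw": -0.83}, {"hand": -1, "delta_pos": [-22, -249, -108], "yaw": -0.83}, {"hand": -1, "delta_pos": [-22, -249, -108], "yaw": -0.83}, {"hand": -1, "delta_pos": [-22, -249, -108], "yaw": -0.83}, {"hand": -1, "delta_pos": [-22, -249, -108], "yaw": -0.83}, {"hand": -1, "delta_pos": [-22, -249, -108], "yaw": -0.83}, {"hand": -1, "delta_pos": [-22, -249, -108], "yaw": -0.83}, {"hand": -1, "delta_pos": [-22, -249, -108], "yaw": -0.83}, {"hand": -1, "delta_pos": [-22, -249, -108], "yaw": -0.83}, {"hand": -1, "delta_pos": [-22, -249, -108], "yaw": -0.83}]}}

```text
clock: 7.92
position: [607.1, 258.7, 148.4]
ee_rot: [1.0, -0.011, -0.0, 0.0]
contact_force: [-0.3, -0.5, -0.9]
gripper_width: 43.8
grasp_force: 59.3
```

```bash
python3 plan.py 609,260,47,-.02
```

```text
t 7.9 pos [607. 259. 148.] th -0.022 w 44 gf 59
609,260,47,-.02 delta [  2.   -1.4 101.4] yaw -0.002
```

Call:
{"api": "apply_moves", "payload": {"rows": [{"hand": -1, "delta_pos": [2, -1, 40], "yaw": 0}, {"hand": -1, "delta_pos": [2, -1, 75], "yaw": 0}, {"hand": -1, "delta_pos": [2, -1, 95], "yaw": 0}, {"hand": -1, "delta_pos": [2, -1, 101], "yaw": 0}, {"hand": -1, "delta_pos": [2, -1, 101], "yaw": 0}, {"hand": -1, "delta_pos": [2, -1, 101], "yaw": 0}, {"hand": 0.6, "delta_pos": [2, -1, 101], "yaw": 0}, {"hand": 0.6, "delta_pos": [2, -1, 101], "yaw": 0}, {"hand": 0.6, "delta_pos": [2, -1, 101], "yaw": 0}, {"hand": 0.6, "delta_pos": [2, -1, 101], "yaw": 0}, {"hand": 0.6, "delta_pos": [2, -1, 70], "yaw": 0}, {"hand": 0.6, "delta_pos": [2, -1, 30], "yaw": 0}]}}

```text
clock: 8.92
position: [607.7, 259.1, 115.0]
ee_rot: [1.0, -0.01, -0.004, 0.003]
contact_force: [1.0, 1.4, -1.0]
gripper_width: 68.5
grasp_force: 0.0
```

```bash
python3 plan.py 450,-108,130,-.52
```

```text
t 8.9 pos [608. 259. 115.] th -0.021 w 68 gf 0
450,-108,130,-.52 delta [-150.3  370.3  -11.9] yaw 0.499
```

Call:
{"api": "apply_moves", "payload": {"rows": [{"hand": 1, "delta_pos": [0, 0, -30], "yaw": 0}, {"hand": 1, "delta_pos": [-150, 370, -30], "yaw": 0.5}, {"hand": 1, "delta_pos": [-150, 370, -30], "yaw": 0.5}, {"hand": 1, "delta_pos": [-150, 370, -30], "yaw": 0.5}, {"hand": 1, "delta_pos": [-150, 370, -30], "yaw": 0.5}, {"hand": 1, "delta_pos": [-150, 370, -30], "yaw": 0.5}, {"hand": 1, "delta_pos": [-150, 370, -30], "yaw": 0.5}, {"hand": 1, "delta_pos": [-150, 370, -30], "yaw": 0.5}, {"hand": 1, "delta_pos": [-150, 370, -30], "yaw": 0.5}, {"hand": 1, "delta_pos": [-150, 370, -30], "yaw": 0.5}, {"hand": 1, "delta_pos": [-150, 370, -30], "yaw": 0.5}, {"hand": 1, "delta_pos": [-150, 370, -30], "yaw": 0.5}]}}

```text
clock: 9.92
position: [450.1, -109.5, 148.5]
ee_rot: [0.966, -0.259, -0.001, 0.0]
contact_force: [-0.2, -0.1, 0.7]
gripper_width: 85.7
grasp_force: 0.0
```

```bash
python3 plan.py 450,-108,25,-.52
python3 - <<'E'
from h import *
im=imaging.get_image('side')['pixels'][:,:,::-1]
cv2.imwrite('pics/p3.png',cv2.resize(im[130:262,180:356],(800,600),interpolation=cv2.INTER_CUBIC))
E
```

```text
t 9.9 pos [ 450. -109.  148.] th -0.525 w 86 gf 0
450,-108,25,-.52 delta [ -0.7  -1.3 123.5] yaw -0.005
```

View pics/p3.png

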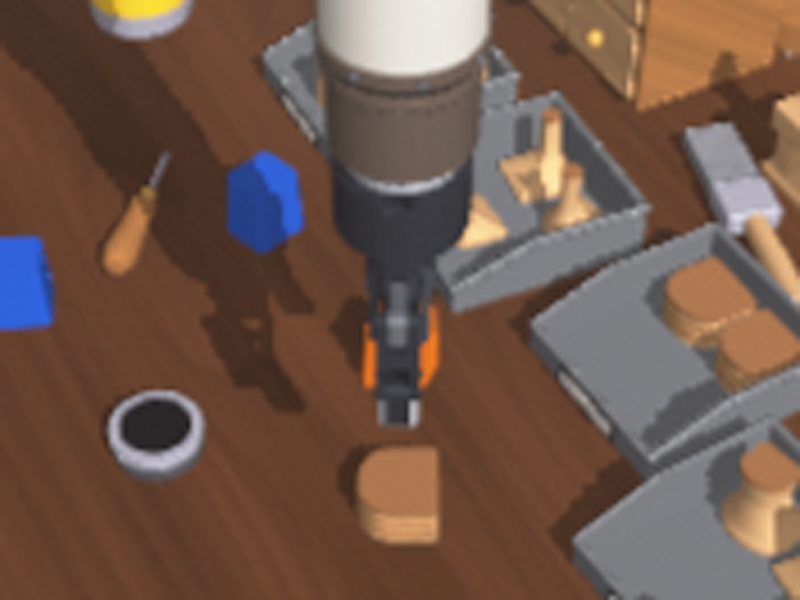

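The gripper is above the stacked heel at (400,490), and the orange block is clear behind it. I'll go down and grip.

Call:
{"api": "apply_moves", "payload": {"rows": [{"hand": 1, "delta_pos": [-1, -1, 40], "yaw": 0}, {"hand": 1, "delta_pos": [-1, -1, 80], "yaw": 0}, {"hand": 1, "delta_pos": [-1, -1, 110], "yaw": 0}, {"hand": 1, "delta_pos": [-1, -1, 121], "yaw": 0}, {"hand": 1, "delta_pos": [-1, -1, 121], "yaw": 0}, {"hand": 1, "delta_pos": [-1, -1, 121], "yaw": 0}, {"hand": -1, "delta_pos": [-1, -1, 121], "yaw": 0}, {"hand": -1, "delta_pos": [-1, -1, 121], "yaw": 0}, {"hand": -1, "delta_pos": [-1, -1, 121], "yaw": 0}, {"hand": -1, "delta_pos": [-1, -1, 121], "yaw": 0}, {"hand": -1, "delta_pos": [-1, -1, 121], "yaw": 0}, {"hand": -1, "delta_pos": [-1, -1, 121], "yaw": 0}]}}

```text
clock: 10.97
position: [453.4, -104.9, 29.0]
ee_rot: [0.966, -0.257, 0.002, -0.001]
contact_force: [-1.2, 0.8, 6.1]
gripper_width: 51.7
grasp_force: 63.4
```

```bash
python3 plan.py 450,-108,130,-.52 647,-94,130,0.035
```

```text
t 11.0 pos [ 453. -105.   29.] th -0.519 w 52 gf 63
450,-108,130,-.52 delta [  -1.1    4.2 -101. ] yaw 0.001
647,-94,130,0.035 delta [ 163.  -105.7 -100.3] yaw -0.554
```

Call:
{"api": "apply_moves", "payload": {"rows": [{"hand": -1, "delta_pos": [0, 0, -30], "yaw": 0}, {"hand": -1, "delta_pos": [0, 0, -60], "yaw": 0}, {"hand": -1, "delta_pos": [0, 0, -100], "yaw": 0}, {"hand": -1, "delta_pos": [0, 0, -100], "yaw": 0}, {"hand": -1, "delta_pos": [0, 0, -100], "yaw": 0}]}}

```text
clock: 11.38
position: [454.0, -104.8, 130.3]
ee_rot: [0.966, -0.257, 0.004, -0.002]
contact_force: [0.2, 0.1, -1.9]
gripper_width: 51.9
grasp_force: 63.5
```

```bash
python3 plan.py 647,-94,130,0.035
python3 - <<'E'
from h import *
im=imaging.get_image('side')['pixels'][:,:,::-1]
cv2.imwrite('pics/p4.png',cv2.resize(im[170:260,210:330],(800,600),interpolation=cv2.INTER_CUBIC))
E
```

```text
t 11.4 pos [ 454. -105.  130.] th -0.52 w 52 gf 64
647,-94,130,0.035 delta [ 162.2 -105.3    1.9] yaw -0.555
```

View pics/p4.png

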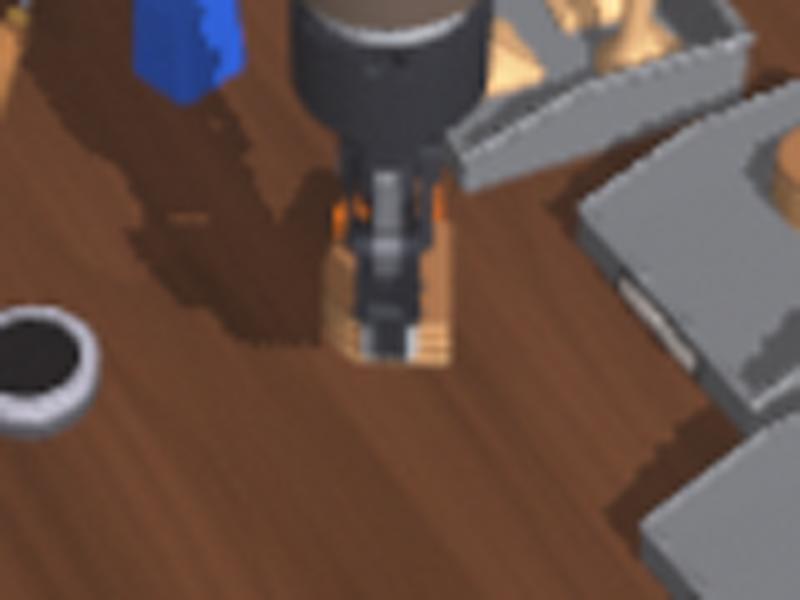

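The stacked heel is held between the fingers at (390,310), clear of the bench, so I'll carry it to its bin.

Call:
{"api": "apply_moves", "payload": {"rows": [{"hand": -1, "delta_pos": [162, -105, 0], "yaw": -0.555}, {"hand": -1, "delta_pos": [162, -105, 0], "yaw": -0.555}, {"hand": -1, "delta_pos": [162, -105, 0], "yaw": -0.555}, {"hand": -1, "delta_pos": [162, -105, 0], "yaw": -0.555}, {"hand": -1, "delta_pos": [162, -105, 0], "yaw": -0.555}, {"hand": -1, "delta_pos": [162, -105, 0], "yaw": -0.555}, {"hand": -1, "delta_pos": [162, -105, 0], "yaw": -0.555}, {"hand": -1, "delta_pos": [162, -105, 0], "yaw": -0.555}, {"hand": -1, "delta_pos": [162, -105, 0], "yaw": -0.555}]}}

```text
clock: 12.18
position: [643.4, -94.5, 126.3]
ee_rot: [1.0, 0.017, -0.001, -0.0]
contact_force: [0.0, 0.2, -0.2]
gripper_width: 51.8
grasp_force: 63.4
```

```bash
python3 plan.py 647,-94,34,0.035
```

```text
t 12.2 pos [643. -95. 126.] th 0.035 w 52 gf 63
647,-94,34,0.035 delta [ 3.8 -0.4 92.3] yaw -0.0
```

Call:
{"api": "apply_moves", "payload": {"rows": [{"hand": -1, "delta_pos": [3, 0, 40], "yaw": 0}, {"hand": -1, "delta_pos": [3, 0, 70], "yaw": 0}, {"hand": -1, "delta_pos": [3, 0, 86], "yaw": 0}, {"hand": -1, "delta_pos": [3, 0, 92], "yaw": 0}, {"hand": -1, "delta_pos": [3, 0, 92], "yaw": 0}, {"hand": -1, "delta_pos": [3, 0, 92], "yaw": 0}]}}

```text
clock: 12.68
position: [648.1, -94.4, 36.2]
ee_rot: [1.0, 0.018, 0.001, 0.0]
contact_force: [0.2, -0.3, 0.6]
gripper_width: 51.7
grasp_force: 63.4
```

Call:
{"api": "apply_moves", "payload": {"rows": [{"hand": 0.8, "delta_pos": [0, 0, 0], "yaw": 0}, {"hand": 0.8, "delta_pos": [0, 0, 0], "yaw": 0}, {"hand": 0.8, "delta_pos": [0, 0, 0], "yaw": 0}, {"hand": 0.8, "delta_pos": [0, 0, 0], "yaw": 0}, {"hand": 0.8, "delta_pos": [0, 0, -30], "yaw": 0}, {"hand": 0.8, "delta_pos": [0, 0, -70], "yaw": 0}, {"hand": 0.8, "delta_pos": [0, 0, -110], "yaw": 0}, {"hand": 0.8, "delta_pos": [0, 0, -110], "yaw": 0}]}}

```text
clock: 13.35
position: [653.3, -94.7, 155.5]
ee_rot: [1.0, 0.019, 0.009, 0.001]
contact_force: [0.6, -0.1, 2.1]
gripper_width: 77.0
grasp_force: 0.0
```

```bash
python3 plan.py 352,-308,150,0.05
```

```text
t 13.3 pos [653. -95. 155.] th 0.037 w 77 gf 0
352,-308,150,0.05 delta [-309.1  201.9    0.4] yaw -0.013
```

Call:
{"api": "apply_moves", "payload": {"rows": [{"hand": 1, "delta_pos": [-306, 202, 0], "yaw": -0.015}, {"hand": 1, "delta_pos": [-306, 202, 0], "yaw": -0.015}, {"hand": 1, "delta_pos": [-306, 202, 0], "yaw": -0.015}, {"hand": 1, "delta_pos": [-306, 202, 0], "yaw": -0.015}, {"hand": 1, "delta_pos": [-306, 202, 0], "yaw": -0.015}, {"hand": 1, "delta_pos": [-306, 202, 0], "yaw": -0.015}, {"hand": 1, "delta_pos": [-306, 202, 0], "yaw": -0.015}, {"hand": 1, "delta_pos": [-306, 202, 0], "yaw": -0.015}, {"hand": 1, "delta_pos": [-306, 202, 0], "yaw": -0.015}, {"hand": 1, "delta_pos": [-306, 202, 0], "yaw": -0.015}, {"hand": 1, "delta_pos": [-306, 202, 0], "yaw": -0.015}, {"hand": 1, "delta_pos": [-306, 202, 0], "yaw": -0.015}]}}

```text
clock: 14.35
position: [349.9, -307.3, 145.7]
ee_rot: [1.0, 0.025, 0.001, 0.0]
contact_force: [1.0, -0.5, 0.2]
gripper_width: 85.4
grasp_force: 0.0
```

```bash
python3 plan.py 352,-308,50,0.05
python3 - <<'E'
from h import *
im=imaging.get_image('side')['pixels'][:,:,::-1]
cv2.imwrite('pics/p5.png',cv2.resize(im[150:360,160:440],(800,600),interpolation=cv2.INTER_CUBIC))
E
```

```text
t 14.3 pos [ 350. -307.  146.] th 0.05 w 85 gf 0
352,-308,50,0.05 delta [ 2.   0.8 95.7] yaw -0.0
```

View pics/p5.png

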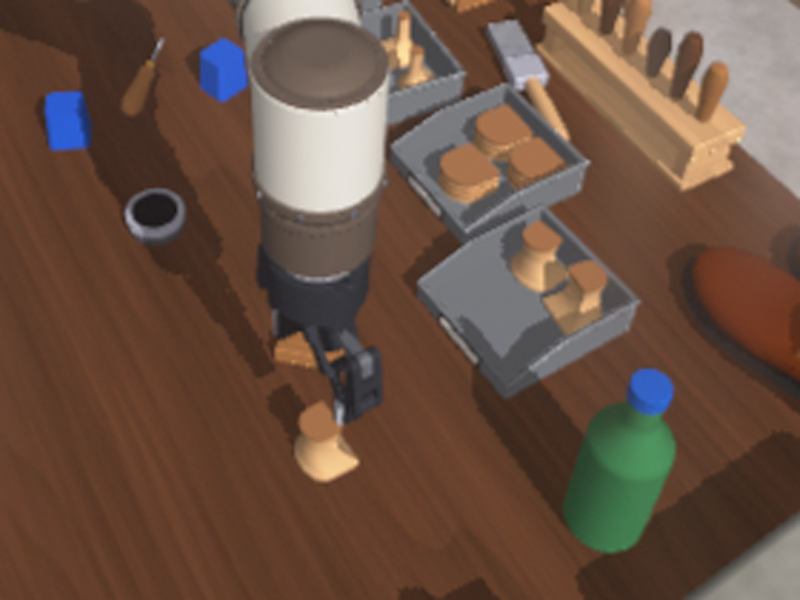

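The stacked heel sits flat in its bin at (470,170). The gripper is over the spool heel at (325,445), with clear room to the leather strip.

Call:
{"api": "apply_moves", "payload": {"rows": [{"hand": 1, "delta_pos": [2, 1, 40], "yaw": 0}, {"hand": 1, "delta_pos": [2, 1, 78], "yaw": 0}, {"hand": 1, "delta_pos": [2, 1, 96], "yaw": 0}, {"hand": 1, "delta_pos": [2, 1, 96], "yaw": 0}, {"hand": 1, "delta_pos": [2, 1, 96], "yaw": 0}, {"hand": -1, "delta_pos": [2, 1, 96], "yaw": 0}, {"hand": -1, "delta_pos": [2, 1, 96], "yaw": 0}, {"hand": -1, "delta_pos": [2, 1, 96], "yaw": 0}, {"hand": -1, "delta_pos": [2, 1, 96], "yaw": 0}, {"hand": -1, "delta_pos": [2, 1, 96], "yaw": 0}, {"hand": -1, "delta_pos": [2, 1, 96], "yaw": 0}, {"hand": -1, "delta_pos": [2, 1, 96], "yaw": 0}]}}

```text
clock: 15.4
position: [352.0, -308.0, 50.5]
ee_rot: [1.0, 0.025, 0.001, 0.0]
contact_force: [0.3, 2.5, 5.7]
gripper_width: 29.9
grasp_force: 58.4
```

```bash
python3 plan.py 571,-264,150,0.06
```

```text
t 15.4 pos [ 352. -308.   50.] th 0.05 w 30 gf 58
571,-264,150,0.06 delta [221.1 -32.8 -99.2] yaw -0.01
```

Call:
{"api": "apply_moves", "payload": {"rows": [{"hand": -1, "delta_pos": [0, 0, -40], "yaw": 0}, {"hand": -1, "delta_pos": [0, 0, -80], "yaw": 0}, {"hand": -1, "delta_pos": [221, -33, -100], "yaw": -0.01}, {"hand": -1, "delta_pos": [221, -33, -100], "yaw": -0.01}, {"hand": -1, "delta_pos": [221, -33, -100], "yaw": -0.01}, {"hand": -1, "delta_pos": [221, -33, -100], "yaw": -0.01}, {"hand": -1, "delta_pos": [221, -33, -100], "yaw": -0.01}, {"hand": -1, "delta_pos": [221, -33, -100], "yaw": -0.01}, {"hand": -1, "delta_pos": [221, -33, -100], "yaw": -0.01}, {"hand": -1, "delta_pos": [221, -33, -100], "yaw": -0.01}, {"hand": -1, "delta_pos": [221, -33, -100], "yaw": -0.01}, {"hand": -1, "delta_pos": [221, -33, -100], "yaw": -0.01}]}}

```text
clock: 16.4
position: [569.1, -264.1, 149.2]
ee_rot: [1.0, 0.03, -0.001, -0.0]
contact_force: [0.6, 0.0, -0.1]
gripper_width: 30.4
grasp_force: 59.1
```

```bash
python3 plan.py 571,-264,55,0.06
python3 - <<'E'
from h import *
im=imaging.get_image('side')['pixels'][:,:,::-1]
cv2.imwrite('pics/p6.png',cv2.resize(im[180:300,260:420],(800,600),interpolation=cv2.INTER_CUBIC))
E
```

```text
t 16.4 pos [ 569. -264.  149.] th 0.059 w 30 gf 59
571,-264,55,0.06 delta [ 2.   0.1 94.2] yaw -0.001
```

View pics/p6.png

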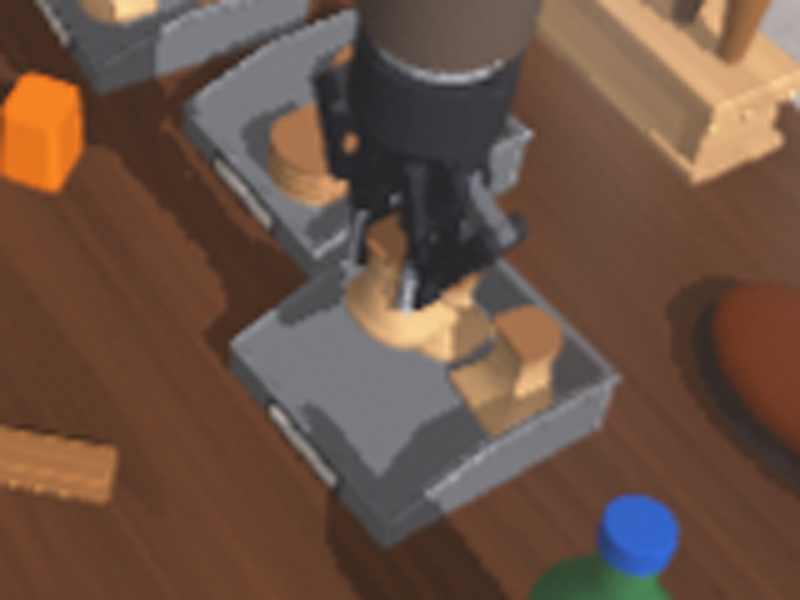

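The spool heel is held upright at (400,300) above its bin. I'll lower it, release it and retreat.

Call:
{"api": "apply_moves", "payload": {"rows": [{"hand": -1, "delta_pos": [2, 0, 40], "yaw": 0}, {"hand": -1, "delta_pos": [2, 0, 72], "yaw": 0}, {"hand": -1, "delta_pos": [2, 0, 88], "yaw": 0}, {"hand": -1, "delta_pos": [2, 0, 94], "yaw": 0}, {"hand": -1, "delta_pos": [2, 0, 94], "yaw": 0}, {"hand": -1, "delta_pos": [2, 0, 94], "yaw": 0}, {"hand": 0.5, "delta_pos": [2, 0, 94], "yaw": 0}, {"hand": 0.5, "delta_pos": [2, 0, 94], "yaw": 0}, {"hand": 0.5, "delta_pos": [2, 0, 94], "yaw": 0}, {"hand": 0.5, "delta_pos": [2, 0, 94], "yaw": 0}, {"hand": 0.5, "delta_pos": [2, 0, 60], "yaw": 0}, {"hand": 0.5, "delta_pos": [2, 0, 20], "yaw": 0}]}}

```text
clock: 17.45
position: [570.3, -263.1, 126.6]
ee_rot: [1.0, 0.03, -0.004, -0.001]
contact_force: [0.9, -0.5, 0.7]
gripper_width: 63.8
grasp_force: 0.0
```

Call:
{"api": "apply_moves", "payload": {"rows": [{"hand": 1, "delta_pos": [0, 0, -40], "yaw": 0}, {"hand": 1, "delta_pos": [-200, 0, -120], "yaw": 0}, {"hand": 1, "delta_pos": [-200, 0, -120], "yaw": 0}, {"hand": 1, "delta_pos": [-200, 0, -120], "yaw": 0}, {"hand": 1, "delta_pos": [-200, 0, -120], "yaw": 0}, {"hand": 1, "delta_pos": [-200, 0, -120], "yaw": 0}, {"hand": 1, "delta_pos": [-200, 0, -120], "yaw": 0}, {"hand": 1, "delta_pos": [-200, 0, -120], "yaw": 0}, {"hand": 1, "delta_pos": [-200, 0, -120], "yaw": 0}]}}

```text
clock: 18.2
position: [373.1, -275.9, 249.9]
ee_rot: [1.0, 0.03, 0.001, 0.0]
contact_force: [0.1, 0.3, -0.3]
gripper_width: 85.2
grasp_force: 0.0
```

Run:
```python
from fit import *
ims={c:imaging.get_image(c) for c in('top','side')}
a=cv2.resize(ims['side']['pixels'][130:310,220:460,::-1],(800,600),interpolation=cv2.INTER_CUBIC)
cv2.imwrite('pics/end.png',a)
b=cv2.resize(ims['top']['pixels'][110:200,140:360,::-1],(800,327),interpolation=cv2.INTER_CUBIC)
cv2.imwrite('pics/endtop.png',b); print(read_state()['clock'])
```

```text
18.3
```

View pics/end.png

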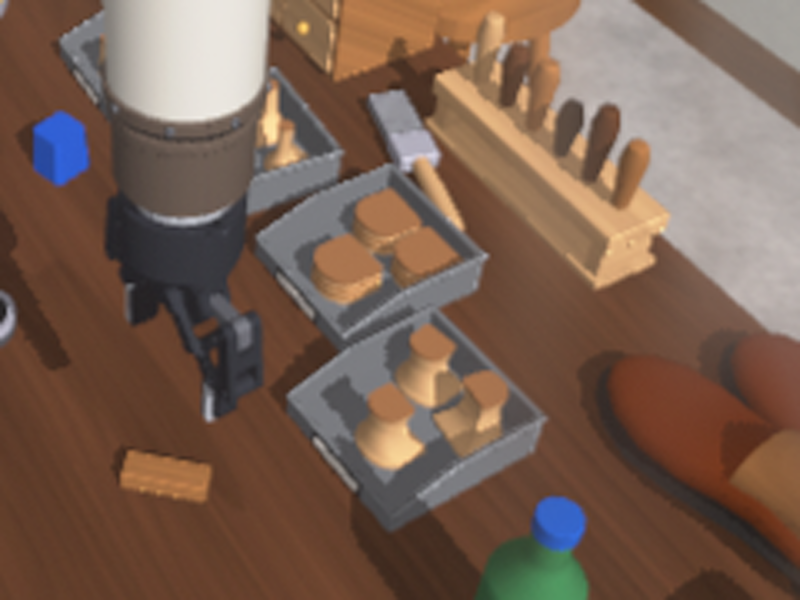

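View pics/endtop.png

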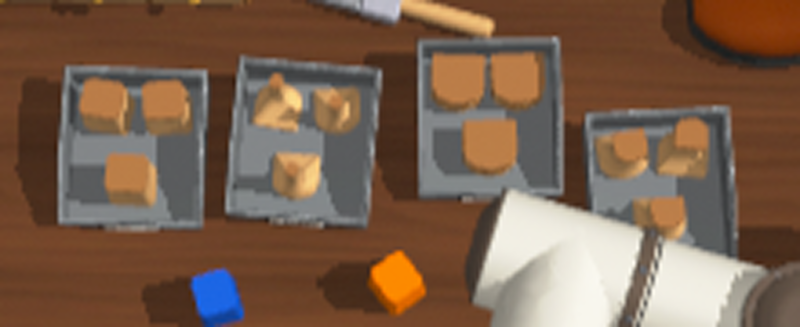

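All four heels stand upright in their own bins: block at (130,180), stiletto (297,175), stacked (490,145) and spool (662,215) in the top crop. The bottle hasn't moved, and the arm stayed well clear of the tin.

```bash
python3 -c "
from bench import workorder
print(workorder.job_done())"
```

```text
the job is handed in; nothing more can be done
None
```

All four heels are standing upright in the bins of their kind, the bottle and glue tin were not touched, and I handed the job in at about 18 s; no verdict came back.

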